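Load the cocoa tins into the three-bay crate and hang its front gate

TASK

Finish packing the green three-bay delivery crate: slide the two loose cocoa tins across the white board into the two empty bays, one upright tin to a bay and each pushed right back to the rear wall. Then take the yellow front gate out of its rack and hang it on the crate's two steel pegs, grip tab up, both holes on and the gate pushed back against the dividers, so that no tin can slide out. Keep the tins upright, leave the goods around them where they are, and let go of everything at the end.

Things in the scene. Friction and masses are not known exactly. Their poses are not given: they have to be found in the camera images.
- crate: Green delivery crate with three bays, open at top and front, fixed, one body with the white board before it. Origin: table height, midway along the dividers' front ends; x points into the crate, y to its left, z up. Bays centred at y = +110, 0, -110 mm, 102 mm wide, 104 mm deep (x = 0 to 104). Dividers and side walls 8 mm thick, tops at z = 90; rear wall top at z = 60; bay floors at z = 10.
- bay_left (a point): Point on the floor of the crate's left (+y) bay where the centre of a tin's underside stands when the tin touches the rear wall, 59 mm behind the divider fronts; axes as the crate's.
- bay_mid (a point): The same point in the middle bay.
- bay_right (a point): The same point in the right (-y) bay.
- pegs (a point): Midway between the crate's two steel pegs, at their axes' height (78 mm over the table), in the plane of the dividers' front ends; axes as the crate's. The pegs are round, 10 mm in diameter, at y = +55 and -55 mm, and stick out 28 mm towards -x; their last 10 mm taper to 4 mm.
- board (a point): Middle of the top of the white packing board, fixed in front of the crate; axes as the crate's. The board is 205 mm (x) by 360 mm (y), its top 12 mm over the table, so a tin slides from it into a bay over a 2 mm step down. Thin white discs on the floors of the empty bays have no effect.
- tin_a: Pale blue round tin with cream lid and white label band, 90 mm diameter (too wide to grip), 90 mm high, about 0.4 kg. Origin: centre of its underside, z up. Starts upright on the white board, on its left (+y) half. Slides on its flat bottom (friction about 0.6).
- tin_b: Identical tin, starts upright on the white board, on its right (-y) half.
- tin_c: Identical tin that already stands in one of the three bays, against the rear wall; which bay varies.
- gate: Yellow front gate: plastic plate 200 mm long (x), 8 thick (y), 80 high (z), about 0.16 kg; a grip tab 60 mm wide, 8 thick rises from the middle of its top edge to z = 135. Origin: centre of its lower edge. Two 15 mm holes along y at x = +55 and -55, z = 60. Both faces alike: either may face the crate. Starts on edge in the rack, tab up; hung, it lies along the crate's y.
- gate_holes (a point): Point of the gate midway between its two holes, in the middle of its thickness, 60 mm above its lower edge; axes as the gate's.
- rack: Fixed steel rack that holds the gate upright on its 8 mm thick base plate (210 mm along x, 105 mm along y), between pairs of 48 mm high rods, slot 11 mm wide along x. Origin: under the middle of the gate's slot, at table height. A black spare divider, top at 78 mm, stands in a second slot 45 mm towards -y.
- label_roll: Bystander, not to be disturbed: roll of labels, 80 mm across and 50 mm high, standing on its end. Origin: underside, about its centre.
- scoop: Bystander, not to be disturbed: steel hand scoop with a black handle, 190 mm long. Origin: underside, where the handle meets the pan.
- gift_boxes: Bystander, not to be disturbed: stack of four flat pale blue gift boxes, 150 x 200 mm, 96 mm high. Origin: underside, about its centre.
- gift_box: Bystander, not to be disturbed: one flat pale blue gift box, 150 x 200 x 24 mm. Origin: underside, about its centre.
- spray_bottle: Bystander, not to be disturbed: white spray bottle with blue cap, 60 mm across and 160 mm high. Origin: underside, about its centre.
- tape_gun: Bystander, not to be disturbed: red tape dispenser, 130 x 90 mm, 52 mm high. Origin: underside, about its centre.
Not all that is in view belongs to the job. What is shaped like the tin_a but pink is not meant. What is shaped like the tin_c but orange is not meant.

How it is judged (in metres and radians):
On the way, in this order (a step that is already met when the one before it is completed fails the run):
1. each of the three bays holds one upright tin, pushed back to the rear wall (((horizontal distance between tin_a and bay_left below 0.014 m and angle between tin_a's own z axis and vertical below 0.1 rad and height (world z) of tin_a below 0.016 m) or (horizontal distance between tin_b and bay_left below 0.014 m and angle between tin_b's own z axis and vertical below 0.1 rad and height (world z) of tin_b below 0.016 m) or (horizontal distance between tin_c and bay_left below 0.014 m and angle between tin_c's own z axis and vertical below 0.1 rad and height (world z) of tin_c below 0.016 m)) and ((horizontal distance between tin_a and bay_mid below 0.014 m and angle between tin_a's own z axis and vertical below 0.1 rad and height (world z) of tin_a below 0.016 m) or (horizontal distance between tin_b and bay_mid below 0.014 m and angle between tin_b's own z axis and vertical below 0.1 rad and height (world z) of tin_b below 0.016 m) or (horizontal distance between tin_c and bay_mid below 0.014 m and angle between tin_c's own z axis and vertical below 0.1 rad and height (world z) of tin_c below 0.016 m)) and ((horizontal distance between tin_a and bay_right below 0.014 m and angle between tin_a's own z axis and vertical below 0.1 rad and height (world z) of tin_a below 0.016 m) or (horizontal distance between tin_b and bay_right below 0.014 m and angle between tin_b's own z axis and vertical below 0.1 rad and height (world z) of tin_b below 0.016 m) or (horizontal distance between tin_c and bay_right below 0.014 m and angle between tin_c's own z axis and vertical below 0.1 rad and height (world z) of tin_c below 0.016 m))), for 0.2 s.
2. the gate hangs with both holes on the two pegs, against the dividers, tab up (x of gate_holes in the frame of crate between -0.014 and 0.003 m and y of gate_holes in the frame of crate between -0.006 and 0.006 m and z of gate_holes in the frame of crate between 0.07 and 0.083 m and angle between the y axis of gate and the x axis of crate, either way round below 0.15 rad and angle between gate's own z axis and vertical below 0.15 rad), for 0.2 s.
At the end, for the whole second after the job is handed in: One upright tin (within 0.1 rad) on the floor of each bay, centred within 14 mm of its rear-wall seat; the gate on both pegs, tab up, at most about 10 mm off the dividers, square and upright within 0.15 rad; tins and gate at rest (all of step 1 and all of step 2 and linear speed of each of tin_a, tin_b, tin_c, gate below 0.02 m/s); the robot touches nothing.
It fails at once if a tin is tipped (more than 0.4 rad from upright) (angle between any of tin_a, tin_b, tin_c's own z axis and vertical above 0.4 rad).
It fails at once if a tin is lifted instead of slid (its underside more than 20 mm above the board) (height (world z) of any of tin_a, tin_b, tin_c above 0.033 m).
It fails at once if a bystander is moved by more than 30 mm (distance of any of label_roll, scoop, gift_boxes, gift_box, spray_bottle, tape_gun from where it was at the start of the episode above 0.03 m).
It also fails if it takes over 72 s, if anything falls off the work surface, if the arm or the gripper's body presses on something with over 40 N, if the wrist force passes 120 N, or if a joint passes its speed limit or range.

ROBOT

A 7-joint arm with a two-finger parallel gripper is mounted at the origin on the work surface. World frame = base frame: x ahead of the robot, y to its left, z up, the work surface at z = 0. Lengths are in mm, angles in rad, forces in N, time in s.
With the tool pointing down it reaches from about 425 to 975 mm from the base axis. Payload 16.7 kg.
Tool frame: the origin (TCP) lies midway between the tips of the shut fingers; the grasp point (between the pads) lies pinch_z behind it (pinch_z is the distance from the TCP to the grasp point, in mm); z points along the fingers, y is the line along which they close (so a half turn about z gives the same grasp; the last joint's range is limited). The gripper opens to 85 mm and grips with 20 to 120 N. Pads are 22 mm wide; open, the fingers measure 114 mm over their backs; the gripper's body (76 mm by 85 mm) begins 54 mm behind the grasp point. The pads swing forward as they close: fully open they stand 13 mm farther back than shut.
Start: joints at [-1.411, 0.426, 0.074, 1.606, -0.034, 1.111, -0.067], TCP at [205.791, 642.827, 231.302] pointing down, gripper open.
Joint ranges: [-2.85, 2.85], [-0.5, 2.14], [-1.23, 1.37], [0.21, 2.46], [-1.02, 4.16], [0.16, 2.05], [-2.73, 2.73]. Speed limits (rad/s): [1.89, 1.89, 2.39, 2.39, 3.01, 3.01, 3.01].

INTERFACE

Orientations are given as a unit quaternion [w, x, y, z].
In Python, from rig import * gives the robot as it stands. The module is installed in compiled form; this text tells all that it offers.
- The arm moves only by the tool drive_tool, never from a script. Its argument "rows" is a list of rows, each an object with "translation": the shift along the world's x, y, z normalised to -1 to 1, where 1 is 5 cm, a list of three; "twist": the turn, a rotation vector about the world's x, y, z normalised to -1 to 1, where 1 is 180 degrees, a list of three; "gripper": the opening, from 0 (shut) to 1 (fully open). In form: [{"translation": [x, y, z], "twist": [rx, ry, rz], "gripper": gripper}, ...]. A call has 1 to 12 rows; each row shifts and turns the commanded pose from where the row before left it; what a row does not reach is not made up. A row lasts 1/10 s, in which the tool goes at most 50 mm and 8.59 degrees, less where a joint would pass 70% of its speed; a pose out of reach is approached as far as the arm can. A call with a number of a shift or a turn outside -1 to 1 is refused whole. A call with a gripper value outside its range is refused whole. The fingers move at their own pace and stop on an object; the grip force is fixed at half the most. Time passes only in rows, so rows that do not move let the fingers close. It gives the time, the measured TCP pose, the force, the opening and the grip force at its end, in the units of the state.
- sense(): the state, without advancing time (a new reading comes with each control period).
- camera(name): name is "scene" or "side" or "wrist"; returns the picture (420x560x3 uint8, red, green, blue); there is no depth.
- camera_model(name): a dict with "K" (3x3 intrinsics, pixels), "k1" (the pictures are not rectified: a ray, as slopes to the right and down, at radius r is drawn at 1 + k1 r^2 times it, then the intrinsics apply), "R" (3x3) and "t" (3): a world point X has camera coordinates R X + t. Camera axes: x right, y down, z forward; pixel columns grow to the right and rows downward; lengths in mm; the calibration is good to about 2 mm. A picture is of the moment at which its call begins: read the wrist's pose just before it. camera_model takes no time and is no camera call; for the wrist camera it gives the pose at the moment of the call.
- sign_off(): hands the job in; it is judged then, once.
The state is a dict: "time_s": time; "qpos": joint angles; "qd": joint speeds; "effort": joint torques, N m; "tool_pos": TCP position; "tool_rot": TCP orientation; "force": force on the tool from outside, world axes, zero at the start; "wrist_torque": the same for the moment, N m; "opening": finger opening in mm; "gripper_force": force on a finger pad.
Only numpy, scipy, OpenCV 4.12 (cv2) and the standard library are available. Lean on these libraries where they do the work, as an engineer would, in place of code of your own. Each camera call takes 0.05 s, during which the arm holds its last target. There are 200 camera calls.

## Working session

There is one attempt and no reset: what is moved stays moved. The work goes in short steps, Python scripts to look and compute and a tool call to move; the robot and the scene stay as the last step left them, time stands still between calls to the robot, and variables do not carry over. Pictures are saved under pics/ and viewed, at most 10 in all, crops included, and the job is handed in when it is done.

Besides the shell and the picture viewer there is one more tool, called by a JSON object that holds its "name" and its "arguments". drive_tool: Moves the arm, as the interface text tells. Scaled input: -1 to 1 covers 5 cm each way for a shift and 180 degrees each way for a turn. Its arguments: {"type":"object","properties":{"rows":{"type":"array","items":{"type":"object","properties":{"translation":{"type":"array","items":{"type":"number","minimum":-1,"maximum":1}},"twist":{"type":"array","items":{"type":"number","minimum":-1,"maximum":1}},"gripper":{"type":"number"}}}}},"required":["rows"]}

```bash
mkdir -p pics; python3 - <<'E'
from rig import *
import cv2
s=sense(); print(s)
for n in("scene","side"):
    cv2.imwrite(f"pics/{n}0.png",camera(n)[:,:,::-1]); m=camera_model(n); print(n,m)
print(camera_model("wrist"))
E
```

```text
{'time_s': 0.0, 'qpos': array([-1.41049096,  0.42672801,  0.07383068,  1.60661603, -0.03409651,
        1.11079254, -0.06711339]), 'qd': array([ 0.00132956,  0.00041325, -0.00031757,  0.00073696, -0.0009054 ,
        0.00057279, -0.00082803]), 'effort': array([ 1.65920952e-03, -9.49879503e+01,  3.76096621e+00, -4.63525665e+01,
        1.92833820e-02,  1.00875375e-02,  2.56974738e-05]), 'tool_pos': array([205.68111627, 642.46869556, 230.60867036]), 'tool_rot': array([-5.45829069e-05,  1.54296452e-01,  9.88024388e-01, -6.40271679e-04]), 'force': array([-0.28922608,  1.2990664 ,  0.28201414]), 'wrist_torque': array([-0.01664414,  0.00281159, -0.02898114]), 'gripper_force': 0.0, 'opening': 85.27630798987342}
scene {'K': array([[408.12691462,   0.        , 280.15368783],
       [  0.        , 408.12691462, 211.54053394],
       [  0.        ,   0.        ,   1.        ]]), 'k1': -0.02614412427680209, 'R': array([[ 0.73643701,  0.67626011, -0.01824269],
       [ 0.49244274, -0.5543623 , -0.67095647],
       [-0.46385416,  0.48513369, -0.7412723 ]]), 't': array([-402.53424723, -166.29612138, 1376.62308752])}
side {'K': array([[399.10664735,   0.        , 281.72317813],
       [  0.        , 399.10664735, 209.34948763],
       [  0.        ,   0.        ,   1.        ]]), 'k1': 0.009339838160082761, 'R': array([[ 0.93459582, -0.35566256,  0.00589942],
       [-0.23836053, -0.63849248, -0.73178659],
       [ 0.26403582,  0.6825185 , -0.68150832]]), 't': array([-455.57886889,  223.1320226 ,  932.99976284])}
{'K': array([[327.07954051,   0.        , 281.30539847],
       [  0.        , 327.07954051, 210.6920931 ],
       [  0.        ,   0.        ,   1.        ]]), 'k1': -0.06196080420590949, 'R': array([[ 0.30428619,  0.95258002, -0.00110708],
       [ 0.91224695, -0.29106745,  0.28824513],
       [ 0.27425431, -0.08871894, -0.95755602]]), 't': array([-673.49054164,  -38.57550942,  379.50840914])}
```

View pics/scene0.png

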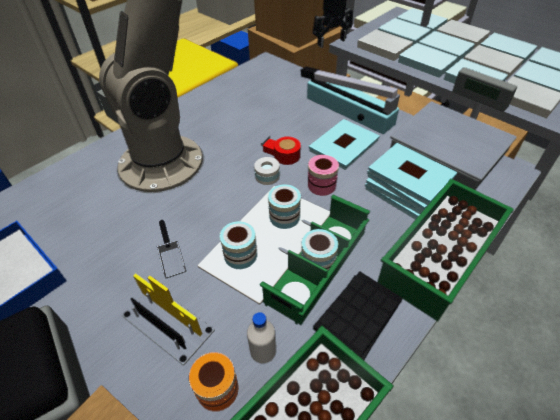

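View pics/side0.png

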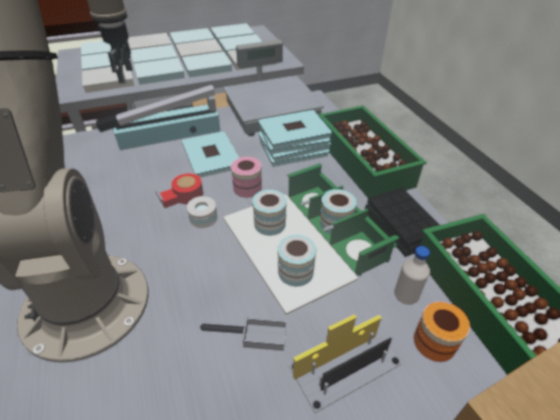

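Candidates for tins in scene view: pale blue (285,203) and (238,242) on the board (tin_a, tin_b). tin_c is at (318,247) in the middle bay. Decoys are pink at (322,170) and orange at (213,380). The gate is yellow at (168,302), beside a black divider at (158,325). I'll check this in one crop and measure.

```bash
cat > h.py <<'E'
from rig import *
import numpy as np, cv2
def ray(m,uv):
    uv=np.array(uv,float).reshape(-1,2); K=m["K"]
    d=(uv-[K[0,2],K[1,2]])/[K[0,0],K[1,1]]
    s=d.copy()
    for _ in range(8): s=d/(1+m["k1"]*(s**2).sum(1,keepdims=True))
    D=np.c_[s,np.ones(len(s))]@m["R"]          # R^T d
    return -m["R"].T@m["t"],D
def onz(m,uv,z):
    c,D=ray(m,uv); return c+D*((z-c[2])/D[:,2])[:,None]
def proj(m,X):
    p=np.atleast_2d(X)@m["R"].T+m["t"]; s=p[:,:2]/p[:,2:]
    s=s*(1+m["k1"]*(s**2).sum(1,keepdims=True)); return s*[m["K"][0,0],m["K"][1,1]]+[m["K"][0,2],m["K"][1,2]]
def blobs(mask,amin=20):
    n,l,st,c=cv2.connectedComponentsWithStats(mask.astype(np.uint8)); 
    return [(st[i],c[i],l==i) for i in range(1,n) if st[i,4]>=amin]
E
python3 - <<'E'
from h import *
a=cv2.imread("pics/scene0.png"); b=cv2.imread("pics/side0.png")
cv2.imwrite("pics/crop1.png",cv2.resize(a[150:350,100:390],None,fx=2.7,fy=2.7,interpolation=cv2.INTER_CUBIC))
for n,im,(x0,x1,y0,y1) in(("scene",a,(100,390,150,350)),("side",b,(180,420,150,410))):
    m=camera_model(n); hsv=cv2.cvtColor(im,cv2.COLOR_BGR2HSV).astype(int); H,S,V=hsv[...,0],hsv[...,1],hsv[...,2]
    roi=np.zeros(H.shape,bool); roi[y0:y1,x0:x1]=1
    print(n)
    for nm,mk,z in(("white",(S<30)&(V>170),11),("brown",(H<20)&(S>80)&(V<110),102),("yellow",(H>20)&(H<35)&(S>120)&(V>90),60)):
        for st,c,l in blobs(mk&roi,25):
            print(nm,st,c.round(1),onz(m,c,z).round(1)[0])
    mk=(S<30)&(V>170)&roi
    big=max(blobs(mk,25),key=lambda t:t[0][4])[2]
    cs=max(cv2.findContours(big.astype(np.uint8),0,1)[0],key=cv2.contourArea)
    P=onz(m,cs.reshape(-1,2),12)[:,:2].astype(np.float32); r=cv2.minAreaRect(P); print("board",r,cv2.boxPoints(r).round(1).tolist())
E
```

```text
scene
white [254 156  26  18 297] [266.2 164.6] [284.5 217.8  11. ]
white [271 186  26  19 162] [283.6 195.4] [422.5 150.8  11. ]
white [ 197  190  133  113 4721] [264.  248.5] [518.5 -34.2  11. ]
white [224 224  28  22 210] [237.2 234.5] [428.2 -49.3  11. ]
white [330 227  21  12 134] [341.2 231.4] [639.  153.5  11. ]
white [305 232  29  22 221] [319.3 243. ] [618.9  80.5  11. ]
white [282 282  28  22 396] [296.8 291.4] [672.9 -75.6  11. ]
white [248 327  25  17 246] [259.6 336.1] [ 686.8 -222.8   11. ]
white [316 345  11   5  35] [321.  347.6] [ 809.5 -149.4   11. ]
brown [264 150  36  14 222] [284.1 156.3] [373.7 208.8 102. ]
brown [316 159  15  10 118] [323.  163.6] [482.1 259.9 102. ]
brown [276 190  17  12 162] [283.9 195.2] [483.5  86.8 102. ]
brown [228 227  19  15 220] [237. 234.] [486.9 -93.3 102. ]
brown [311 236  17  14 131] [318.2 241.7] [655.   23.7 102. ]
yellow [134 274  35  19 239] [150.3 283.5] [ 414.1 -319.2   60. ]
yellow [171 301  26  20 165] [182.9 311.3] [ 532.3 -312.6   60. ]
board ((496.35040283203125, 1.22314453125), (208.07826232910156, 362.0571594238281), 
[... 473 characters left out ...]
1 196.5] [633.6 161.   11. ]
white [186 195  31  21 414] [201.2 205.6] [323.6 233.2  11. ]
white [346 240  25  20 289] [356.  247.5] [670.  -71.1  11. ]
white [406 264  14  14 148] [413.  270.4] [ 766.8 -188.7   11. ]
brown [367 150   8  14  59] [371.  156.1] [838.9 170.2 102. ]
brown [377 163  18   6  44] [386.1 165.9] [855.3 111.7 102. ]
brown [414 324   6  25  90] [417.4 336.6] [ 620.1 -381.2  102. ]
yellow [ 295  316   85   60 1740] [336.9 342.3] [ 484.4 -318.5   60. ]
board ((498.2928466796875, 8.347000122070312), (206.64596557617188, 372.2478332519531), 8.504379272460938) [[368.6000061035156, 177.10000610351562], [423.6000061035156, -191.0], [628.0, -160.5], [573.0, 207.6999969482422]]
```

View pics/crop1.png

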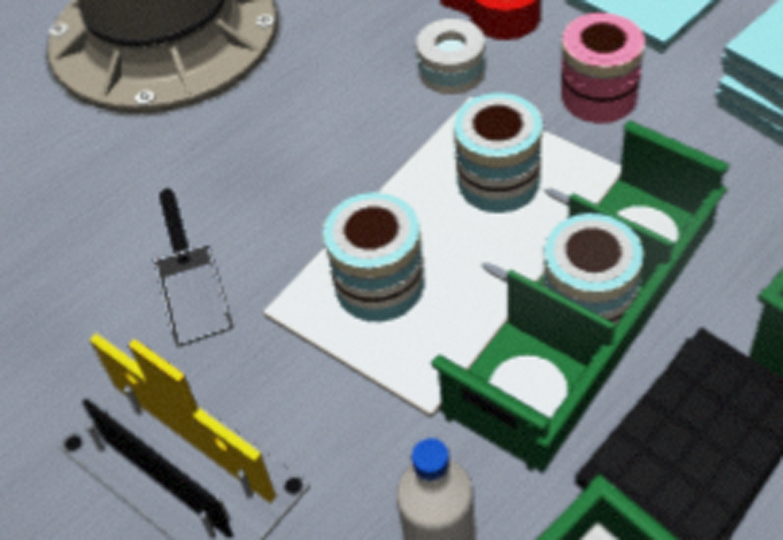

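The crop confirms it: the two pale blue tins on the board are tin_a and tin_b. tin_c is in the middle bay, the left and right bays are empty, and the yellow gate sits in the far slot of the rack. I'm heading for tin_a first.

{"name": "drive_tool", "arguments": {"rows": [{"translation":[0.49,-0.76,-0.1],"twist":[0,0,0.0162],"gripper":0.59},{"translation":[0.49,-0.76,-0.1],"twist":[0,0,0.0162],"gripper":0.59},{"translation":[0.49,-0.76,-0.1],"twist":[0,0,0.0162],"gripper":0.59},{"translation":[0.49,-0.76,-0.1],"twist":[0,0,0.0162],"gripper":0.59},{"translation":[0.49,-0.76,-0.1],"twist":[0,0,0.0162],"gripper":0.59},{"translation":[0.49,-0.76,-0.1],"twist":[0,0,0.0162],"gripper":0.59},{"translation":[0.49,-0.76,-0.1],"twist":[0,0,0.0162],"gripper":0.59},{"translation":[0.49,-0.76,-0.1],"twist":[0,0,0.0162],"gripper":0.59},{"translation":[0.49,-0.76,-0.1],"twist":[0,0,0.0162],"gripper":0.59},{"translation":[0,0,0],"twist":[0,0,0],"gripper":0.59}]}}

```text
time_s: 1.1
tool_pos: [429.1, 295.0, 185.7]
tool_rot: [-0.0, -0.071, 0.997, -0.001]
force: [-0.2, 0.7, -0.0]
opening: 50.2
gripper_force: 0.0
```

{"name": "drive_tool", "arguments": {"rows": [{"translation":[0,-0.72,0],"twist":[0,0,0],"gripper":0.59},{"translation":[0,-0.72,0],"twist":[0,0,0],"gripper":0.59},{"translation":[0,-0.72,0],"twist":[0,0,0],"gripper":0.59},{"translation":[0,-0.72,0],"twist":[0,0,0],"gripper":0.59},{"translation":[0,-0.72,0],"twist":[0,0,0],"gripper":0.59},{"translation":[-0.1,-0.72,0],"twist":[0,0,0],"gripper":0.59},{"translation":[0,0,0],"twist":[0,0,0],"gripper":0.59}]}}

```text
time_s: 1.8
tool_pos: [420.4, 81.0, 186.2]
tool_rot: [-0.0, -0.072, 0.997, -0.0]
force: [0.5, 0.6, 0.6]
opening: 50.3
gripper_force: 0.0
```

```bash
python3 - <<'E'
from h import *
import rig
print([n for n in dir(rig) if not n.startswith('_')], getattr(rig,'pinch_z',None))
s=sense(); m=camera_model("wrist"); im=camera("wrist")[:,:,::-1].copy(); cv2.imwrite("pics/w1.png",im)
print(s["tool_pos"],s["opening"],"cam",-m["R"].T@m["t"],m["R"][2])
hsv=cv2.cvtColor(im,cv2.COLOR_BGR2HSV).astype(int); H,S,V=hsv[...,0],hsv[...,1],hsv[...,2]
for st,c,l in blobs((H<20)&(S>80)&(V<110),60): print(st,c.round(1),onz(m,c,102)[0].round(1))
E
```

```text
['MotionError', 'camera', 'camera_model', 'pinch_z', 'sense', 'sign_off'] 18.700000000000003
[420.38449381  80.9557217  186.18513034] 50.335197363408625 cam [348.06821922  69.55034809 329.35166353] [ 0.28442094  0.04059159 -0.95783978]
[ 483    1   68  148 2372] [510.3  81.7] [303.4 219.1 102. ]
[536  81  10  40  67] [538.6  99.6] [310.9 243.4 102. ]
[  24  240   60   57 2480] [ 53.2 268.2] [488.9 -93.5 102. ]
[ 248  268   63   55 2666] [278.7 295. ] [484.7  87.1 102. ]
[ 464  279   56   50 1985] [491.3 303.7] [469.8 261.5 102. ]
```

View pics/w1.png

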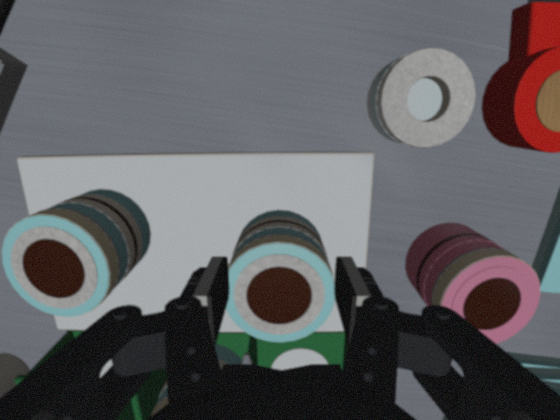

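{"name": "drive_tool", "arguments": {"rows": [{"translation":[0,0,-0.58],"twist":[0,0,0],"gripper":0.59},{"translation":[0,0,-0.58],"twist":[0,0,0],"gripper":0.59},{"translation":[0,0,-0.58],"twist":[0,0,0],"gripper":0.59},{"translation":[0,0,-0.58],"twist":[0,0,0],"gripper":0.59},{"translation":[0,0,-0.5],"twist":[0,0,0],"gripper":0.59},{"translation":[0.1,-0.02,0],"twist":[0,0,0],"gripper":0.59},{"translation":[0.1,-0.02,0],"twist":[0,0,0],"gripper":0.59},{"translation":[0,0,0],"twist":[0,0,0],"gripper":0.59}]}}

```text
time_s: 2.65
tool_pos: [432.9, 83.2, 46.4]
tool_rot: [0.001, -0.074, 0.997, 0.0]
force: [0.5, 0.1, 0.1]
opening: 50.3
gripper_force: 0.0
```

{"name": "drive_tool", "arguments": {"rows": [{"translation":[0.1,-0.03,0],"twist":[0,0,0],"gripper":0.59},{"translation":[0.15,0.1,0],"twist":[0,0,0],"gripper":0.59},{"translation":[0.15,0.1,0],"twist":[0,0,0],"gripper":0.59},{"translation":[0.15,0.1,0],"twist":[0,0,0],"gripper":0.59},{"translation":[0.15,0.1,0],"twist":[0,0,0],"gripper":0.59},{"translation":[0.15,0.1,0],"twist":[0,0,0],"gripper":0.59},{"translation":[0,0,0],"twist":[0,0,0],"gripper":0.59}]}}

```text
time_s: 3.35
tool_pos: [475.1, 107.4, 45.3]
tool_rot: [0.001, -0.074, 0.997, 0.0]
force: [0.6, 0.1, 0.3]
opening: 50.5
gripper_force: 0.0
```

```bash
cat >> h.py <<'E'
O=np.array([598,16.]); yw=np.radians(8.55); C=np.array([[np.cos(yw),np.sin(yw)],[-np.sin(yw),np.cos(yw)]])
def cr(p): return (C@(np.asarray(p)[:2]-O)).round(1)
def browns(name,save=None,z=102):
    m=camera_model(name); im=camera(name)[:,:,::-1].copy()
    if save: cv2.imwrite(save,im)
    hsv=cv2.cvtColor(im,cv2.COLOR_BGR2HSV).astype(int); H,S,V=hsv[...,0],hsv[...,1],hsv[...,2]
    for st,c,l in blobs((H<20)&(S>80)&(V<110),60):
        p=onz(m,c,z)[0]
        if np.all(np.abs(cr(p))<180): print(name,st,c.round(1),p.round(1),cr(p))
E
python3 - <<'E'
from h import *
print(sense()["tool_pos"],cr(sense()["tool_pos"]))
browns("scene","pics/s2.png"); browns("wrist","pics/w2.png")
E
```

```text
[475.14449267 107.36912861  45.34969658] [-107.9  108.6]
scene [294 191  17  12 163] [301.6 196.6] [523.3 114.8 102. ] [-59.2 108.8]
scene [228 227  19  15 219] [237. 234.] [486.8 -93.3 102. ] [-126.2  -91.5]
scene [311 236  17  14 151] [318.1 242. ] [655.5  23.  102. ] [57.9 -1.7]
```

{"name": "drive_tool", "arguments": {"rows": [{"translation":[0.2,0.03,0],"twist":[0,0,0],"gripper":0.59},{"translation":[0.2,0.03,0],"twist":[0,0,0],"gripper":0.59},{"translation":[0.2,0.03,0],"twist":[0,0,0],"gripper":0.59},{"translation":[0.2,0.03,0],"twist":[0,0,0],"gripper":0.59},{"translation":[0.2,0.03,0],"twist":[0,0,0],"gripper":0.59},{"translation":[0.2,0.03,0],"twist":[0,0,0],"gripper":0.59},{"translation":[0.2,0.03,0],"twist":[0,0,0],"gripper":0.59},{"translation":[0.2,0.03,0],"twist":[0,0,0],"gripper":0.59},{"translation":[0.2,0.03,0],"twist":[0,0,0],"gripper":0.59},{"translation":[0.2,0.03,0],"twist":[0,0,0],"gripper":0.59},{"translation":[0,0,0],"twist":[0,0,0],"gripper":0.59}]}}

```text
time_s: 4.55
tool_pos: [575.5, 121.6, 45.4]
tool_rot: [0.001, -0.074, 0.997, 0.0]
force: [0.4, 0.6, -0.7]
opening: 50.3
gripper_force: 0.0
```

```bash
python3 - <<'E'
from h import *
print(sense()["tool_pos"],cr(sense()["tool_pos"]))
browns("scene","pics/s3.png",100)
E
```

```text
[575.46715468 121.60501216  45.43657941] [ -6.6 107.8]
scene [326 206  18  13 184] [334.2 212.3] [623.8 129.7 100. ] [ 42.4 108.6]
scene [228 227  19  15 219] [237. 234.] [485.5 -92.3 100. ] [-127.3  -90.3]
```

{"name": "drive_tool", "arguments": {"rows": [{"translation":[0.1,0.02,0],"twist":[0,0,0],"gripper":0.59},{"translation":[0.1,0.02,0],"twist":[0,0,0],"gripper":0.59},{"translation":[0.08,0.015,0],"twist":[0,0,0],"gripper":0.59},{"translation":[0,0,0],"twist":[0,0,0],"gripper":0.59}]}}

```text
time_s: 5.0
tool_pos: [588.3, 124.2, 45.3]
tool_rot: [0.0, -0.074, 0.997, -0.0]
force: [-1.7, -0.5, -0.9]
opening: 50.3
gripper_force: 0.0
```

{"name": "drive_tool", "arguments": {"rows": [{"translation":[0.05,0.01,0],"twist":[0,0,0],"gripper":0.59},{"translation":[0,0,0],"twist":[0,0,0],"gripper":0.59}]}}

```text
time_s: 5.2
tool_pos: [590.4, 124.6, 45.3]
tool_rot: [0.0, -0.074, 0.997, -0.0]
force: [-1.6, -0.6, -0.3]
opening: 50.3
gripper_force: 0.0
```

{"name": "drive_tool", "arguments": {"rows": [{"translation":[0.04,0.006,0],"twist":[0,0,0],"gripper":0.59},{"translation":[0,0,0],"twist":[0,0,0],"gripper":0.59}]}}

```text
time_s: 5.4
tool_pos: [592.5, 124.9, 45.3]
tool_rot: [0.0, -0.074, 0.997, -0.0]
force: [-2.3, -1.0, -0.4]
opening: 50.6
gripper_force: 0.0
```

{"name": "drive_tool", "arguments": {"rows": [{"translation":[0.04,0.006,0],"twist":[0,0,0],"gripper":0.59},{"translation":[0,0,0],"twist":[0,0,0],"gripper":0.59}]}}

```text
time_s: 5.6
tool_pos: [594.5, 125.2, 45.3]
tool_rot: [0.0, -0.074, 0.997, -0.0]
force: [-1.8, -0.2, 0.1]
opening: 50.4
gripper_force: 0.0
```

{"name": "drive_tool", "arguments": {"rows": [{"translation":[0.04,0.006,0],"twist":[0,0,0],"gripper":0.59},{"translation":[0,0,0],"twist":[0,0,0],"gripper":0.59}]}}

```text
time_s: 5.8
tool_pos: [595.5, 125.4, 45.1]
tool_rot: [-0.001, -0.074, 0.997, -0.0]
force: [-8.7, -1.2, 5.1]
opening: 50.3
gripper_force: 0.0
```

{"name": "drive_tool", "arguments": {"rows": [{"translation":[0.03,0.004,0],"twist":[0,0,0],"gripper":0.59},{"translation":[0,0,0],"twist":[0,0,0],"gripper":0.59}]}}

```text
time_s: 6.0
tool_pos: [595.7, 125.3, 44.9]
tool_rot: [-0.002, -0.074, 0.997, -0.0]
force: [-17.2, -2.7, 10.2]
opening: 50.3
gripper_force: 0.1
```

{"name": "drive_tool", "arguments": {"rows": [{"translation":[-0.2,-0.03,0],"twist":[0,0,0],"gripper":0.59},{"translation":[-0.3,-0.045,0],"twist":[0,0,0],"gripper":0.59},{"translation":[-0.3,-0.045,0],"twist":[0,0,0],"gripper":0.59},{"translation":[0,0,0.7],"twist":[0,0,0],"gripper":0.59},{"translation":[0,0,0.7],"twist":[0,0,0],"gripper":0.59},{"translation":[0,0,0.7],"twist":[0,0,0],"gripper":0.59},{"translation":[-0.32,-0.55,0],"twist":[0,0,0],"gripper":0.59},{"translation":[-0.32,-0.55,0],"twist":[0,0,0],"gripper":0.59},{"translation":[-0.32,-0.55,0],"twist":[0,0,0],"gripper":0.59},{"translation":[-0.32,-0.55,0],"twist":[0,0,0],"gripper":0.59},{"translation":[-0.32,-0.55,0],"twist":[0,0,0],"gripper":0.59},{"translation":[-0.32,-0.55,0],"twist":[0,0,0],"gripper":0.59}]}}

```text
time_s: 7.2
tool_pos: [461.3, -46.3, 150.5]
tool_rot: [0.001, -0.074, 0.997, 0.0]
force: [1.2, -1.5, 0.1]
opening: 50.4
gripper_force: 0.0
```

{"name": "drive_tool", "arguments": {"rows": [{"translation":[-0.35,-0.53,0],"twist":[0,0,0],"gripper":0.59},{"translation":[-0.35,-0.53,0],"twist":[0,0,0],"gripper":0.59},{"translation":[0,0,0],"twist":[0,0,0],"gripper":0.59}]}}

```text
time_s: 7.5
tool_pos: [424.8, -101.2, 150.5]
tool_rot: [0.0, -0.072, 0.997, -0.0]
force: [-0.7, 0.5, 0.1]
opening: 50.8
gripper_force: 0.0
```

```bash
python3 - <<'E'
from h import *
print(sense()["tool_pos"],cr(sense()["tool_pos"]))
browns("scene","pics/s4.png",100);browns("side","pics/d4.png",100);browns("wrist","pics/w4.png",100)
E
```

```text
[ 424.81488435 -101.17434102  150.47651731] [-188.7  -90.1]
scene [332 209  17  13 182] [340. 215.] [640.9 132.1 100. ] [ 59.7 108.4]
scene [228 227  19  15 219] [237. 234.] [485.5 -92.3 100. ] [-127.3  -90.3]
wrist [ 241  288   73   62 3478] [277.2 318.4] [489.8 -93.1 100. ] [-123.2  -91.8]
```

{"name": "drive_tool", "arguments": {"rows": [{"translation":[0,0,-0.7],"twist":[0,0,0],"gripper":0.59},{"translation":[0,0,-0.7],"twist":[0,0,0],"gripper":0.59},{"translation":[0,0,-0.7],"twist":[0,0,0],"gripper":0.59},{"translation":[0.16,0.02,0],"twist":[0,0,0],"gripper":0.59},{"translation":[0.1,0.01,0],"twist":[0,0,0],"gripper":0.59},{"translation":[0.19,-0.026,0],"twist":[0,0,0],"gripper":0.59},{"translation":[0.19,-0.026,0],"twist":[0,0,0],"gripper":0.59},{"translation":[0.19,-0.026,0],"twist":[0,0,0],"gripper":0.59},{"translation":[0.19,-0.026,0],"twist":[0,0,0],"gripper":0.59},{"translation":[0.19,-0.026,0],"twist":[0,0,0],"gripper":0.59},{"translation":[0.19,-0.026,0],"twist":[0,0,0],"gripper":0.59},{"translation":[0,0,0],"twist":[0,0,0],"gripper":0.59}]}}

```text
time_s: 8.85
tool_pos: [498.5, -104.8, 45.4]
tool_rot: [0.001, -0.074, 0.997, -0.0]
force: [-0.5, -0.3, 0.6]
opening: 50.0
gripper_force: 0.0
```

```bash
python3 - <<'E'
from h import *
print(sense()["tool_pos"],cr(sense()["tool_pos"]))
browns("scene","pics/s5.png",102)
E
```

```text
[ 498.5221634  -104.84904549   45.42273523] [-116.3 -104.7]
scene [332 209  17  13 181] [340.1 215. ] [642.  130.6 102. ] [ 60.5 106.8]
scene [243 241  20  15 234] [252.4 247.9] [547.1 -98.4 102. ] [ -67.4 -105.5]
```

{"name": "drive_tool", "arguments": {"rows": [{"translation":[0.16,-0.035,0],"twist":[0,0,0],"gripper":0.59},{"translation":[0.16,-0.035,0],"twist":[0,0,0],"gripper":0.59},{"translation":[0.2,0.03,0],"twist":[0,0,0],"gripper":0.59},{"translation":[0.2,0.03,0],"twist":[0,0,0],"gripper":0.59},{"translation":[0.2,0.03,0],"twist":[0,0,0],"gripper":0.59},{"translation":[0.2,0.03,0],"twist":[0,0,0],"gripper":0.59},{"translation":[0.2,0.03,0],"twist":[0,0,0],"gripper":0.59},{"translation":[0.2,0.03,0],"twist":[0,0,0],"gripper":0.59},{"translation":[0.2,0.03,0],"twist":[0,0,0],"gripper":0.59},{"translation":[0.2,0.03,0],"twist":[0,0,0],"gripper":0.59},{"translation":[0.2,0.03,0],"twist":[0,0,0],"gripper":0.59},{"translation":[0.15,0.02,0],"twist":[0,0,0],"gripper":0.59}]}}

```text
time_s: 10.1
tool_pos: [611.2, -93.4, 45.3]
tool_rot: [0.0, -0.074, 0.997, -0.0]
force: [-2.7, 0.2, 0.5]
opening: 50.1
gripper_force: 0.7
```

```bash
python3 - <<'E'
from h import *
print(sense()["tool_pos"],cr(sense()["tool_pos"]))
browns("scene","pics/s6.png",100)
E
```

```text
[611.23152799 -93.38850709  45.25922977] [  -3.2 -110.1]
scene [332 209  17  13 184] [340. 215.] [641.  131.8 100. ] [ 59.7 108.2]
scene [311 236  17  14 168] [318.2 242.3] [655.2  23.7 100. ] [57.7 -0.9]
scene [280 262  20  18 280] [289.6 270.7] [658.3 -86.1 100. ] [  44.5 -110. ]
```

{"name": "drive_tool", "arguments": {"rows": [{"translation":[0.1,0.015,0],"twist":[0,0,0],"gripper":0.59},{"translation":[0.1,0.015,0],"twist":[0,0,0],"gripper":0.59},{"translation":[0.08,0.012,0],"twist":[0,0,0],"gripper":0.59},{"translation":[0.03,0.005,0],"twist":[0,0,0],"gripper":0.59},{"translation":[0,0,0],"twist":[0,0,0],"gripper":0.59}]}}

```text
time_s: 10.65
tool_pos: [626.0, -91.2, 45.3]
tool_rot: [0.0, -0.074, 0.997, -0.0]
force: [-2.4, 0.1, -0.4]
opening: 50.2
gripper_force: 0.0
```

{"name": "drive_tool", "arguments": {"rows": [{"translation":[0.04,0.006,0],"twist":[0,0,0],"gripper":0.59},{"translation":[0,0,0],"twist":[0,0,0],"gripper":0.59}]}}

```text
time_s: 10.85
tool_pos: [627.7, -91.0, 45.3]
tool_rot: [-0.0, -0.074, 0.997, -0.0]
force: [-3.5, 0.0, 1.1]
opening: 49.9
gripper_force: 0.0
```

{"name": "drive_tool", "arguments": {"rows": [{"translation":[0.04,0.006,0],"twist":[0,0,0],"gripper":0.59},{"translation":[0,0,0],"twist":[0,0,0],"gripper":0.59}]}}

```text
time_s: 11.05
tool_pos: [628.3, -91.0, 45.1]
tool_rot: [-0.001, -0.074, 0.997, 0.0]
force: [-12.0, -0.2, 6.0]
opening: 50.8
gripper_force: 0.2
```

{"name": "drive_tool", "arguments": {"rows": [{"translation":[-0.2,-0.03,0],"twist":[0,0,0],"gripper":0.59},{"translation":[-0.35,-0.05,0],"twist":[0,0,0],"gripper":0.59},{"translation":[-0.35,-0.05,0],"twist":[0,0,0],"gripper":0.59},{"translation":[0,0,0.75],"twist":[0,0,0],"gripper":0.59},{"translation":[0,0,0.75],"twist":[0,0,0],"gripper":0.59},{"translation":[0,0,0.75],"twist":[0,0,0],"gripper":1},{"translation":[-0.4,0.4,0.75],"twist":[0,0,0],"gripper":1},{"translation":[-0.5,0.5,0],"twist":[0,0,0],"gripper":1},{"translation":[-0.5,0.5,0],"twist":[0,0,0],"gripper":1},{"translation":[-0.5,0.5,0],"twist":[0,0,0],"gripper":1},{"translation":[0,0,0],"twist":[0,0,0],"gripper":1},{"translation":[0,0,0],"twist":[0,0,0],"gripper":1}]}}

```text
time_s: 12.25
tool_pos: [489.7, -1.6, 195.8]
tool_rot: [0.001, -0.075, 0.997, 0.0]
force: [1.0, 0.1, -0.6]
opening: 85.6
gripper_force: 0.0
```

```bash
python3 - <<'E'
from h import *
print(sense()["tool_pos"],cr(sense()["tool_pos"]))
browns("scene","pics/s7.png",100);browns("wrist","pics/w7.png",100)
m=camera_model("wrist"); im=cv2.imread("pics/w7.png")
W=lambda x,y,z: np.r_[O+C.T@[x,y],z]
for y in(55,-55): print(proj(m,[W(-28,y,78),W(0,y,78),W(0,y,90),W(104,y,90)]).round(0).tolist())
for y in(165,-165):print(proj(m,[W(0,y,90)]).round())
a,b=cv2.imread("pics/scene0.png")[240:350,110:230],cv2.imread("pics/side0.png")[300:420,280:400]
np.save("w7R.npy",np.c_[m["R"],m["t"]])
E
```

```text
[489.74238894  -1.59927028 195.78051838] [-109.7   -1.3]
scene [332 209  18  13 182] [340. 215.] [640.9 132.1 100. ] [ 59.7 108.5]
scene [285 266  21  17 280] [295.  274.1] [673.9 -84.9 100. ] [  60.  -111.1]
[[346.0, 291.0], [344.0, 317.0], [346.0, 325.0], [339.0, 412.0]]
[[224.0, 291.0], [226.0, 318.0], [224.0, 326.0], [230.0, 412.0]]
[[466. 323.]]
[[105. 324.]]
```

View pics/w7.png

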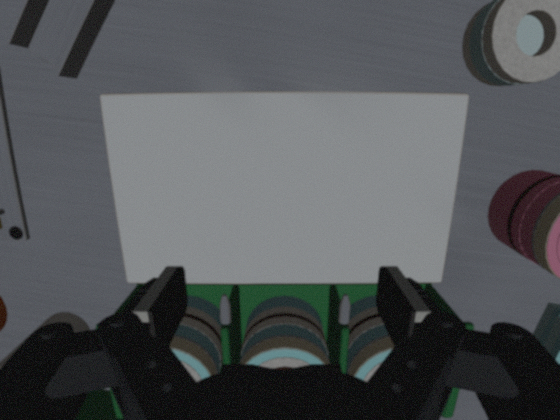

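The picture shows both pegs as light stubs near (224,308) and (345,308). The board corners are near (102,95), (467,95), (444,283) and (126,283), and all three bays are filled. Next I refine the pegs, board yaw and gate.

```bash
python3 - <<'E'
from h import *
m=camera_model("wrist"); im=cv2.imread("pics/w7.png"); hsv=cv2.cvtColor(im,cv2.COLOR_BGR2HSV).astype(int); H,S,V=hsv[...,0],hsv[...,1],hsv[...,2]
mk=(S<40)&(V>110); big=max(blobs(mk[:286]),key=lambda t:t[0][4])[2]
P=onz(m,max(cv2.findContours(big.astype(np.uint8),0,1)[0],key=cv2.contourArea).reshape(-1,2),12)[:,:2].astype(np.float32)
r=cv2.minAreaRect(P);print(r,cr(r[0]))
for x0,x1 in((212,238),(332,358)):
    sub=(S<70)&(V>60); q=np.zeros_like(sub); q[288:335,x0:x1]=sub[288:335,x0:x1]
    for st,c,l in blobs(q,15):
        print(st,c.round(1),onz(m,c,82)[0].round(1),cr(onz(m,c,82)[0]))
    print(S[286:330:3,(x0+x1)//2-1],V[286:330:3,(x0+x1)//2-1])
# gate: yellow contours in both views
for n in("scene","side"):
    m=camera_model(n); im=cv2.imread(f"pics/{n}0.png"); hsv=cv2.cvtColor(im,cv2.COLOR_BGR2HSV).astype(int); H,S,V=hsv[...,0],hsv[...,1],hsv[...,2]
    mk=(H>20)&(H<35)&(S>120)&(V>50); mk[:250]=0; mk[:,:110]=0
    b=max(blobs(mk),key=lambda t:t[0][4]); c=max(cv2.findContours(b[2].astype(np.uint8),0,1)[0],key=cv2.contourArea)
    print(n,b[0],cv2.approxPolyDP(c,2,True).reshape(-1,2).tolist())
im=np.hstack([cv2.resize(cv2.imread("pics/scene0.png")[260:350,115:215],None,fx=4,fy=4),cv2.resize(cv2.imread("pics/side0.png")[305:395,285:385],None,fx=4,fy=4)])
cv2.imwrite("pics/gate.png",im)
E
```

```text
((498.34881591796875, 0.337371826171875), (203.27444458007812, 358.5329895019531), 8.53564739227295) [-100.9   -0.7]
[219 294  11  31 265] [224.3 310.2] [595.7 -40.4  82. ] [-10.7 -55.4]
[146 156 142  13  22  25  24  17  19  27  19  24  14  74 163] [77 77 72 61 93 90 96 90 95 95 93 96 90 38 47]
[339 295  12  30 268] [344.7 310.1] [579.4  68.   82. ] [-10.6  54.2]
[132 137 136  17  23  20  17  27  20  30  21  24  25  41 130] [77 80 77 60 90 89 92 95 91 92 99 94 93 37 51]
scene [ 134  274   68   61 1071] [[134, 275], [142, 291], [148, 292], [152, 300], [186, 325], [189, 323], [193, 331], [201, 333], [196, 318], [171, 299], [166, 287], [150, 276], [148, 283]]
side [ 295  316   85   60 1740] [[379, 317], [354, 328], [351, 325], [354, 316], [331, 326], [327, 342], [295, 358], [299, 366], [296, 374], [309, 369], [311, 360], [315, 360], [317, 365], [366, 340], [368, 332], [375, 330]]
```

View pics/gate.png

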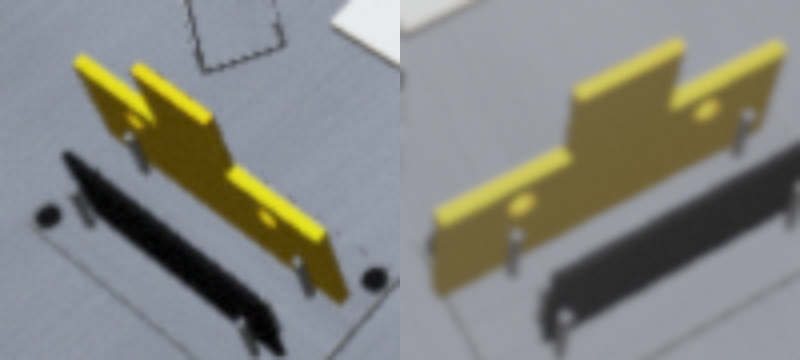

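```bash
sed -i 's/O=np.array(\[598,16.\])/O=np.array([601.5,15.9])/' h.py; python3 - <<'E'
from h import *
for n in("scene","side"):
    m=camera_model(n); im=cv2.imread(f"pics/{n}0.png"); hsv=cv2.cvtColor(im,cv2.COLOR_BGR2HSV).astype(int); H,S,V=hsv[...,0],hsv[...,1],hsv[...,2]
    for th in(170,):
        mk=(H>18)&(H<38)&(S>100)&(V>th); mk[:250]=0; mk[:,:110]=0
        for st,c,l in blobs(mk,8):
            P={}
            for z in(143,88):
                p=onz(m,np.argwhere(l)[:,::-1],z)[:,:2]; u=np.linalg.svd(p-p.mean(0),full_matrices=False)[2][0]; u*=np.sign(u[0]); t=(p-p.mean(0))@u
                P[z]=(p.mean(0).round(1),round(np.degrees(np.arctan2(u[1],u[0])),1),round(np.ptp(t),1))
            print(n,st,c.round(1),P)
E
```

```text
scene [134 274  19  16  79] [143.  280.8] {143: (array([ 455.6, -342.7]), np.float64(5.7), np.float64(62.3)), 88: (array([ 415. , -332.2]), np.float64(5.7), np.float64(66.8))}
scene [148 276  20  15  79] [157.5 282.8] {143: (array([ 483.7, -324.2]), np.float64(6.8), np.float64(59.2)), 88: (array([ 445.1, -312.3]), np.float64(6.8), np.float64(63.5))}
scene [172 302  24  18 106] [183.5 310.3] {143: (array([ 579.1, -327.7]), np.float64(7.0), np.float64(63.7)), 88: (array([ 547.4, -316.1]), np.float64(7.0), np.float64(68.3))}
side [329 315  27  15  97] [341.6 322.1] {143: (array([ 482.8, -322.9]), np.float64(6.6), np.float64(57.1)), 88: (array([ 503.7, -295. ]), np.float64(6.6), np.float64(61.9))}
side [353 316  28  16 108] [366.3 323.1] {143: (array([ 524.8, -340.9]), np.float64(6.6), np.float64(60.8)), 88: (array([ 549.2, -314.6]), np.float64(6.6), np.float64(65.9))}
side [359 330   5   4  12] [361.3 331.9] {143: (array([ 507.2, -353.6]), np.float64(15.6), np.float64(8.7)), 88: (array([ 530.1, -328.3]), np.float64(15.6), np.float64(9.5))}
side [294 342  33  19 134] [309.9 351.4] {143: (array([ 404.4, -355. ]), np.float64(7.0), np.float64(65.0)), 88: (array([ 418.7, -329.8]), np.float64(7.0), np.float64(70.4))}
side [313 354   5   4  14] [315.  355.5] {143: (array([ 409.5, -365.1]), np.float64(17.2), np.float64(9.1)), 88: (array([ 424.3, -340.8]), np.float64(17.2), np.float64(9.9))}
```

{"name": "drive_tool", "arguments": {"rows": [{"translation":[0,-0.72,0],"twist":[0,0,-0.0097],"gripper":1},{"translation":[-0.02,-0.72,0],"twist":[0,0,0],"gripper":1},{"translation":[-0.02,-0.72,0],"twist":[0,0,0],"gripper":1},{"translation":[-0.02,-0.72,0],"twist":[0,0,0],"gripper":1},{"translation":[-0.02,-0.72,0],"twist":[0,0,0],"gripper":1},{"translation":[-0.02,-0.72,0],"twist":[0,0,0],"gripper":1},{"translation":[-0.02,-0.72,0],"twist":[0,0,0],"gripper":1},{"translation":[-0.02,-0.72,0],"twist":[0,0,0],"gripper":1},{"translation":[0,-0.68,0],"twist":[0,0,0],"gripper":1},{"translation":[0,0,0],"twist":[0,0,0],"gripper":1}]}}

```text
time_s: 13.35
tool_pos: [481.5, -330.0, 195.2]
tool_rot: [-0.0, -0.056, 0.998, -0.001]
force: [0.7, -0.6, -0.5]
opening: 85.2
gripper_force: 0.0
```

```bash
cat >> h.py <<'E'
def yel(name,save,zs,th=150,roi=None):
    m=camera_model(name); im=camera(name)[:,:,::-1].copy(); cv2.imwrite(save,im)
    hsv=cv2.cvtColor(im,cv2.COLOR_BGR2HSV).astype(int); H,S,V=hsv[...,0],hsv[...,1],hsv[...,2]
    mk=(H>18)&(H<38)&(S>100)&(V>th)
    if roi: k=np.zeros_like(mk); k[roi[2]:roi[3],roi[0]:roi[1]]=1; mk&=k
    for st,c,l in blobs(mk,40 if name=="wrist" else 8):
        for z in zs:
            p=onz(m,np.argwhere(l)[:,::-1],z)[:,:2]; u=np.linalg.svd(p-p.mean(0),full_matrices=False)[2][0]
            print(name,st,c.round(1),z,p.mean(0).round(1),round(np.degrees(np.arctan2(u[1],u[0])),1),np.ptp((p-p.mean(0))@u).round(1))
E
python3 - <<'E'
from h import *
print(sense()["tool_pos"]); yel("wrist","pics/w8.png",(143,88))
E
```

```text
[ 481.45010805 -330.0185797   195.18765021]
wrist [287  80  10  96 949] [291.5 127.1] 143 [ 416.4 -332.5] 6.9 54.2
wrist [287  80  10  96 949] [291.5 127.1] 88 [ 418.5 -330.8] 6.9 69.4
wrist [ 287  193   12  127 1191] [292.8 253.8] 143 [ 496.3 -322. ] 5.7 90.3
wrist [ 287  193   12  127 1191] [292.8 253.8] 88 [ 520.9 -317.3] 5.7 115.7
```

View pics/w8.png

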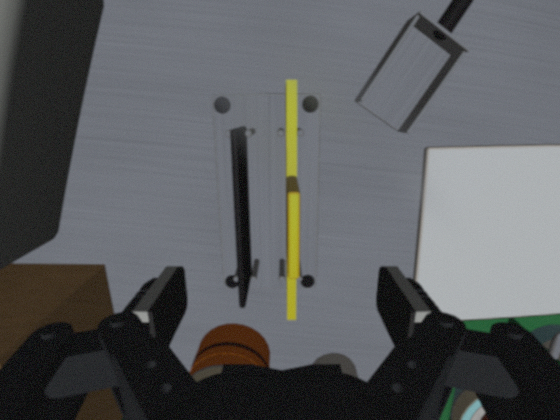

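```bash
python3 - <<'E'
from h import *
m=camera_model("wrist"); s=sense()
print(onz(m,[[293.2,193],[293.2,276.5],[293.2,235]],143).round(1), onz(m,[[291.5,80],[291.5,320]],88).round(1)); print(s["tool_pos"])
E
```

```text
[[ 455.3 -324.4  143. ]
 [ 511.9 -317.3  143. ]
 [ 482.6 -321.   143. ]] [[ 385.5 -332.4   88. ]
 [ 584.2 -307.9   88. ]]
[ 481.87589717 -327.59471293  194.94488999]
```

{"name": "drive_tool", "arguments": {"rows": [{"translation":[0.04,0.11,0],"twist":[0,0,0],"gripper":1},{"translation":[0,0,-0.6],"twist":[0,0,0],"gripper":1},{"translation":[0,0,-0.6],"twist":[0,0,0],"gripper":1},{"translation":[0,0,-0.6],"twist":[0,0,0],"gripper":1},{"translation":[0,0,0],"twist":[0,0,0],"gripper":1},{"translation":[0,0,0],"twist":[0,0,0],"gripper":0.3},{"translation":[0,0,0],"twist":[0,0,0],"gripper":0.3},{"translation":[0,0,0],"twist":[0,0,0],"gripper":0.3}]}}

```text
time_s: 14.2
tool_pos: [485.7, -318.8, 106.8]
tool_rot: [0.001, -0.059, 0.998, -0.0]
force: [-0.2, 0.1, -0.2]
opening: 43.7
gripper_force: 0.0
```

{"name": "drive_tool", "arguments": {"rows": [{"translation":[0,0,0],"twist":[0,0,0],"gripper":0.0},{"translation":[0,0,0],"twist":[0,0,0],"gripper":0.0},{"translation":[0,0,0],"twist":[0,0,0],"gripper":0.0},{"translation":[0,0,0],"twist":[0,0,0],"gripper":0.0}]}}

```text
time_s: 14.6
tool_pos: [485.2, -319.8, 105.9]
tool_rot: [0.001, -0.059, 0.998, -0.001]
force: [1.1, -4.9, 1.5]
opening: 7.0
gripper_force: 60.3
```

{"name": "drive_tool", "arguments": {"rows": [{"translation":[0,0,0.2],"twist":[0,0,0],"gripper":0},{"translation":[0,0,0.5],"twist":[0,0,0],"gripper":0},{"translation":[0,0,0.5],"twist":[0,0,0],"gripper":0},{"translation":[0,0,0.5],"twist":[0,0,0],"gripper":0},{"translation":[0,0,0.5],"twist":[0,0,0],"gripper":0},{"translation":[0,0,0],"twist":[0,0,0],"gripper":0}]}}

```text
time_s: 15.2
tool_pos: [485.9, -319.6, 218.4]
tool_rot: [0.002, -0.059, 0.998, -0.001]
force: [0.3, 0.0, -2.1]
opening: 7.2
gripper_force: 60.1
```

```bash
python3 - <<'E'
from h import *
s=sense();print(s["qpos"].round(2),s["tool_pos"])
z=s["tool_pos"][2]+37.2
yel("scene","pics/s9.png",(z,z-55),roi=(100,400,150,340)); yel("side","pics/d9.png",(z,z-55),roi=(200,420,200,400)); yel("wrist","pics/w9.png",(z,z-55))
E
```

```text
[ 0.02  0.31  0.56  1.86 -0.19  1.01  2.35] [ 485.87067269 -319.59621549  218.37094074]
scene [123 247  10   5  29] [127.  249.2] 255.57094073982972 [ 452.7 -342.6] 14.2 23.1
scene [123 247  10   5  29] [127.  249.2] 200.57094073982972 [ 404.6 -330.3] 14.2 25.1
scene [145 250  12  10  44] [150.5 254.9] 255.57094073982972 [ 499.8 -319.2] 2.7 31.5
scene [145 250  12  10  44] [150.5 254.9] 200.57094073982972 [ 455.8 -304.9] 2.7 34.2
scene [161 273  27  20 131] [173.8 282.4] 255.57094073982972 [ 584.8 -327.3] 6.5 65.3
scene [161 273  27  20 131] [173.8 282.4] 200.57094073982972 [ 548.  -313.7] 6.5 70.8
scene [170 285   4   5  14] [171.5 287. ] 255.57094073982972 [ 589.8 -336.4] -9.0 11.1
scene [170 285   4   5  14] [171.5 287. ] 200.57094073982972 [ 553.4 -323.5] -9.0 12.1
side [382 281   9   6  31] [386.2 283.8] 255.57094073982972 [ 543.1 -341.5] -175.1 13.4
side [382 281   9   6  31] [386.2 283.8] 200.57094073982972 [ 574.3 -309.8] -175.1 14.7
side [334 284  13   9  57] [340.3 288.2] 255.57094073982972 [ 467.  -322.5] -165.8 25.6
side [334 284  13   9  57] [340.3 288.2] 200.57094073982
[... 223 characters left out ...]
37  20 180] [313.8 318. ] 255.57094073982972 [ 403.  -358.2] -173.4 65.1
side [296 308  37  20 180] [313.8 318. ] 200.57094073982972 [ 420.2 -328.2] -173.4 71.7
side [315 320   8   7  40] [318.3 323.3] 255.57094073982972 [ 405.5 -369.1] -159.5 13.2
side [315 320   8   7  40] [318.3 323.3] 200.57094073982972 [ 422.9 -340.2] -159.5 14.5
wrist [ 273   49   17  150 2440] [280.8 121.9] 255.57094073982972 [ 415.2 -328. ] 6.6 44.6
wrist [ 273   49   17  150 2440] [280.8 121.9] 200.57094073982972 [ 416.9 -327.9] 6.6 68.5
wrist [ 272  239   20  131 2316] [281.2 301.5] 255.57094073982972 [ 477.5 -320.4] 6.7 54.7
wrist [ 272  239   20  131 2316] [281.2 301.5] 200.57094073982972 [ 512.5 -316.3] 6.7 84.0
```

{"name": "drive_tool", "arguments": {"rows": [{"translation":[0.067,0.585,0],"twist":[0,0,-0.0445],"gripper":0},{"translation":[0.067,0.585,0],"twist":[0,0,-0.0445],"gripper":0},{"translation":[0.067,0.585,0],"twist":[0,0,-0.0445],"gripper":0},{"translation":[0.067,0.585,0],"twist":[0,0,-0.0445],"gripper":0},{"translation":[0.067,0.585,0],"twist":[0,0,-0.0445],"gripper":0},{"translation":[0.067,0.585,0],"twist":[0,0,-0.0445],"gripper":0},{"translation":[0.067,0.585,0],"twist":[0,0,-0.0445],"gripper":0},{"translation":[0.067,0.585,0],"twist":[0,0,-0.0445],"gripper":0},{"translation":[0.067,0.585,0],"twist":[0,0,-0.0445],"gripper":0},{"translation":[0.067,0.585,0],"twist":[0,0,-0.0445],"gripper":0},{"translation":[0.067,0.585,0],"twist":[0,0,-0.0445],"gripper":0},{"translation":[0,0,0],"twist":[0,0,0],"gripper":0}]}}

```text
time_s: 16.55
tool_pos: [521.4, 7.2, 214.0]
tool_rot: [-0.001, 0.652, 0.758, -0.001]
force: [-0.4, -1.3, -2.5]
opening: 7.6
gripper_force: 60.1
```

{"name": "drive_tool", "arguments": {"rows": [{"translation":[0.01,-0.1,-0.6],"twist":[0,0,0],"gripper":0},{"translation":[0,0,-0.6],"twist":[0,0,0],"gripper":0},{"translation":[0,0,-0.6],"twist":[0,0,0],"gripper":0},{"translation":[0.1,0.015,-0.14],"twist":[0,0,0],"gripper":0},{"translation":[0.2,0.03,0],"twist":[0,0,0],"gripper":0},{"translation":[0,0,0],"twist":[0,0,0],"gripper":0}]}}

```text
time_s: 17.15
tool_pos: [539.3, 0.4, 119.3]
tool_rot: [0.001, 0.652, 0.758, 0.0]
force: [0.0, 0.0, -1.1]
opening: 7.1
gripper_force: 60.2
```

```bash
python3 - <<'E'
from h import *
s=sense();print(s["qpos"].round(2),s["tool_pos"],cr(s["tool_pos"]))
m=camera_model("wrist")
ims=[camera(n)[:,:,::-1] for n in("scene","side","wrist")]
for n,i in zip(("scene","side","wrist"),ims): cv2.imwrite(f"pics/{n}10.png",i)
a=cv2.resize(ims[0][190:310,200:360],None,fx=2.5,fy=2.5,interpolation=2); b=cv2.resize(ims[1][170:290,230:390],None,fx=2.5,fy=2.5,interpolation=2)
c=cv2.resize(ims[2],(400,300)); cv2.imwrite("pics/c10.png",np.vstack([np.hstack([a,b]),np.hstack([c,c*0])]))
t=s["tool_pos"]; z=t[2]-37.9
R=C.T; 
for n in("scene","side"):
    mm=camera_model(n)
    for y in(55,-55):
        print(n,"hole",proj(mm,np.r_[t[:2]+R@[0,y+2],z]).round(1),"peg tip",proj(mm,np.r_[O+R@[-28,y],78]).round(1))
E
```

```text
[-0.64  0.4   0.64  2.04 -0.33  0.8   0.35] [5.39279235e+02 3.59730319e-01 1.19289487e+02] [-63.8  -6.1]
scene hole [[289.5 214.9]] peg tip [[301.6 220.3]]
scene hole [[265.9 242. ]] peg tip [[278.5 247.9]]
side hole [[289.6 209.7]] peg tip [[300.3 205.3]]
side hole [[312.  236.2]] peg tip [[323. 231.]]
```

View pics/c10.png

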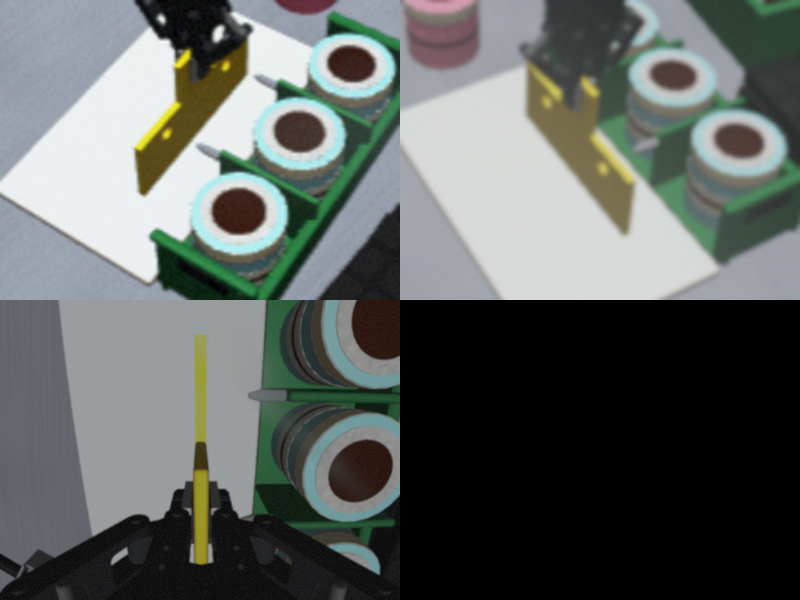

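```bash
python3 - <<'E'
from h import *
m=camera_model("wrist"); im=cv2.imread("pics/wrist10.png"); hsv=cv2.cvtColor(im,cv2.COLOR_BGR2HSV).astype(int); H,S,V=hsv[...,0],hsv[...,1],hsv[...,2]
t=sense()["tool_pos"]
mk=(H>18)&(H<38)&(S>100)&(V>120)
for st,c,l in blobs(mk,100):
    top=np.argwhere(l)[:,0].min(); bot=np.argwhere(l)[:,0].max(); cc=lambda r:np.argwhere(l[r])[:,0].mean()
    for r in(top-.5,bot+.5):
        k=int(np.clip(round(r),top,bot)); 
        for dz in(-18+.0,37.1): print("yellow row",r,cc(k),"dz",dz,cr(onz(m,[cc(k),r],t[2]+dz)[0]), "rel tool",cr(onz(m,[cc(k),r],t[2]+dz)[0])-cr(t))
q=np.zeros_like(mk); q[115:155,335:412]=((S<45)&(V>40)&(V<175))[115:155,335:412]
for st,c,l in blobs(q,60): print("peg?",st,c.round(1),V[l].mean(),cr(onz(m,c,78)[0]))
for col in(370,380,390,398): print(col,list(zip(S[122:146,col],V[122:146,col])))
# holes in scene/side: bright in dark-yellow
for n,(x0,x1,y0,y1) in(("scene",(250,305,200,262)),("side",(275,330,195,260))):
    i=cv2.imread(f"pics/{n}10.png"); h=cv2.cvtColor(i,cv2.COLOR_BGR2HSV).astype(int); k=np.zeros(i.shape[:2],bool)
    k[y0:y1,x0:x1]=((h[...,2]>150)&(h[...,0]>15)&(h[...,0]<40)&(h[...,1]>80))[y0:y1,x0:x1]
    for st,c,l in blobs(k,3): print(n,st,c.round(1))
E
```

```text
yellow row 49.5 280.0 dz -18.0 [-66.1  94.3] rel tool [ -0.8 100.3]
yellow row 49.5 280.0 dz 37.1 [-66.   84.7] rel tool [-0.7 90.7]
yellow row 199.5 280.5 dz -18.0 [-65.7  23.8] rel tool [-0.4 29.8]
yellow row 199.5 280.5 dz 37.1 [-65.8  38.3] rel tool [-0.5 44.3]
yellow row 237.5 281.5 dz -18.0 [-65.2   3.1] rel tool [0.1 9.1]
yellow row 237.5 281.5 dz 37.1 [-65.4  24.7] rel tool [-0.1 30.7]
yellow row 369.5 281.5 dz -18.0 [-65.  -83.8] rel tool [  0.3 -77.8]
yellow row 369.5 281.5 dz 37.1 [-65.2 -32.5] rel tool [  0.1 -26.5]
peg? [ 335  115   68   40 1908] [361.5 133.9] 128.68763102725367 [-20.9  55.4]
370 [(np.int64(79), np.int64(100)), (np.int64(54), np.int64(94)), (np.int64(35), np.int64(81)), (np.int64(9), np.int64(87)), (np.int64(13), np.int64(98)), (np.int64(10), np.int64(102)), (np.int64(14), np.int64(108)), (np.int64(14), np.int64(111)), (np.int64(25), np.int64(110)), (np.int64(19), np.int64(110)), (np.int64(21), np.int64(110)), (np.int64(16), np.int64(110)), (np.int64(21), np.int64(110)), (np.int64(21), np.int64(110)), (np.int64(18), np.int64(112)), (np.int64(17), np.int6
[... 2098 characters left out ...]
 (np.int64(26), np.int64(100)), (np.int64(25), np.int64(104)), (np.int64(26), np.int64(106)), (np.int64(19), np.int64(106)), (np.int64(20), np.int64(101)), (np.int64(21), np.int64(98)), (np.int64(19), np.int64(94)), (np.int64(34), np.int64(91)), (np.int64(61), np.int64(96)), (np.int64(100), np.int64(94)), (np.int64(110), np.int64(95)), (np.int64(103), np.int64(99))]
scene [270 210   6   7  24] [272.8 213.3]
scene [289 215   3   3   8] [289.9 215.9]
scene [254 230  18  20  79] [262.7 239.9]
scene [265 241   4   5  11] [266.4 243. ]
side [284 198  10  12  40] [289.  203.9]
side [303 202   6   7  28] [305.5 205. ]
side [287 209   4   4  13] [288.4 210.4]
side [306 223  17  21  94] [313.5 234.1]
```

{"name": "drive_tool", "arguments": {"rows": [{"translation":[0,0.11,-0.055],"twist":[0,0,0],"gripper":0},{"translation":[0.16,0.025,0],"twist":[0,0,0],"gripper":0},{"translation":[0.16,0.025,0],"twist":[0,0,0],"gripper":0},{"translation":[0.16,0.025,0],"twist":[0,0,0],"gripper":0},{"translation":[0,0,0],"twist":[0,0,0],"gripper":0},{"translation":[0,0,0],"twist":[0,0,0],"gripper":0}]}}

```text
time_s: 17.9
tool_pos: [561.2, 9.3, 115.4]
tool_rot: [-0.0, 0.652, 0.758, -0.0]
force: [-0.2, 0.1, -2.8]
opening: 7.4
gripper_force: 60.1
```

```bash
python3 - <<'E'
from h import *
t=sense()["tool_pos"]; print(t,cr(t))
m=camera_model("wrist"); im=camera("wrist")[:,:,::-1].copy(); cv2.imwrite("pics/w11.png",im); hsv=cv2.cvtColor(im,cv2.COLOR_BGR2HSV).astype(int); H,S,V=hsv[...,0],hsv[...,1],hsv[...,2]
l=max(blobs((H>18)&(H<38)&(S>100)&(V>120)&(np.arange(420)[:,None]<225),100),key=lambda b:b[0][4])[2]; top=np.argwhere(l)[:,0].min()
print("end",cr(onz(m,[280,top-.5],t[2]-18)[0]))
q=np.zeros_like(l); q[100:170,296:400]=((S<50)&(V>40)&(V<125))[100:170,296:400]
for st,c,k in blobs(q,40):print(st,c.round(1),cr(onz(m,c,78)[0]))
a=cv2.resize(camera("scene")[205:295,225:345,::-1],None,fx=3.3,fy=3.3,interpolation=2); b=cv2.resize(camera("side")[180:270,255:375,::-1],None,fx=3.3,fy=3.3,interpolation=2)
cv2.imwrite("pics/c11.png",np.vstack([np.hstack([a,b]),np.hstack([cv2.resize(im[30:330],(396,212)),np.zeros((212,396,3),np.uint8)])]))
E
```

```text
[561.19386714   9.34540226 115.37162531] [-40.8  -0.5]
end [-41.6  99.8]
[ 305  100   59   70 1089] [335.  141.6] [-11.7  56.8]
[375 100  25  22 307] [390.4 107.8] [17.2 74.9]
[379 158  21  12 144] [392.1 165.1] [20.9 44.2]
```

View pics/c11.png

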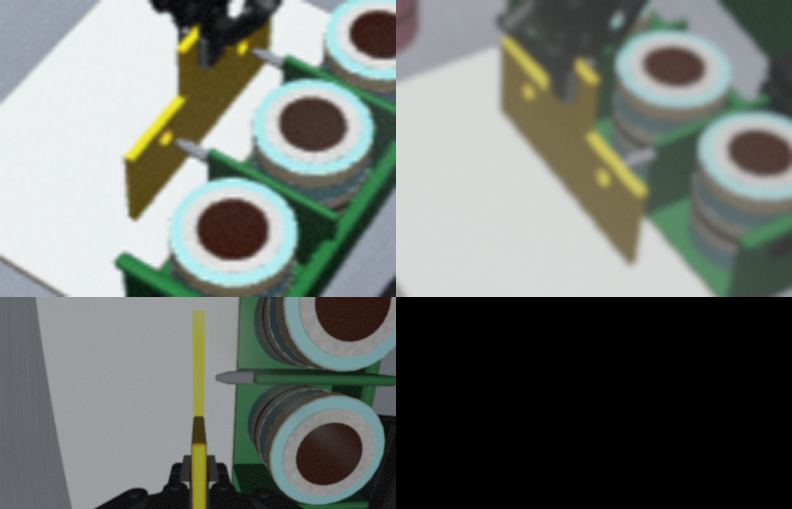

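{"name": "drive_tool", "arguments": {"rows": [{"translation":[0.09,0.0135,0],"twist":[0,0,0],"gripper":0},{"translation":[0.09,0.0135,0],"twist":[0,0,0],"gripper":0},{"translation":[0.09,0.0135,0],"twist":[0,0,0],"gripper":0},{"translation":[0.09,0.0135,0],"twist":[0,0,0],"gripper":0},{"translation":[0,0,0],"twist":[0,0,0],"gripper":0}]}}

```text
time_s: 18.55
tool_pos: [579.8, 12.4, 115.5]
tool_rot: [0.0, 0.652, 0.758, 0.0]
force: [-0.9, 0.6, -2.3]
opening: 7.1
gripper_force: 60.1
```

{"name": "drive_tool", "arguments": {"rows": [{"translation":[0.08,0.012,0],"twist":[0,0,0],"gripper":0},{"translation":[0.08,0.012,0],"twist":[0,0,0],"gripper":0},{"translation":[0,0,0],"twist":[0,0,0],"gripper":0}]}}

```text
time_s: 18.85
tool_pos: [587.7, 13.6, 115.6]
tool_rot: [0.0, 0.652, 0.758, 0.0]
force: [0.1, -0.5, -1.8]
opening: 7.4
gripper_force: 60.1
```

{"name": "drive_tool", "arguments": {"rows": [{"translation":[0.06,0.009,0],"twist":[0,0,0],"gripper":0},{"translation":[0.06,0.009,0],"twist":[0,0,0],"gripper":0},{"translation":[0,0,0],"twist":[0,0,0],"gripper":0}]}}

```text
time_s: 19.15
tool_pos: [593.5, 14.5, 115.6]
tool_rot: [0.0, 0.652, 0.758, 0.0]
force: [-0.2, -0.0, -1.8]
opening: 7.3
gripper_force: 60.2
```

{"name": "drive_tool", "arguments": {"rows": [{"translation":[0.05,0.0075,0],"twist":[0,0,0],"gripper":0},{"translation":[0,0,0],"twist":[0,0,0],"gripper":0}]}}

```text
time_s: 19.35
tool_pos: [595.9, 14.8, 115.5]
tool_rot: [0.0, 0.652, 0.758, 0.0]
force: [0.1, -0.1, -1.5]
opening: 7.2
gripper_force: 60.2
```

{"name": "drive_tool", "arguments": {"rows": [{"translation":[0.05,0.0075,0],"twist":[0,0,0],"gripper":0},{"translation":[0,0,0],"twist":[0,0,0],"gripper":0}]}}

```text
time_s: 19.55
tool_pos: [597.8, 15.0, 115.4]
tool_rot: [-0.0, 0.652, 0.758, -0.0]
force: [-3.6, 0.4, -0.2]
opening: 7.6
gripper_force: 60.4
```

{"name": "drive_tool", "arguments": {"rows": [{"translation":[0.04,0.006,0],"twist":[0,0,0],"gripper":0},{"translation":[0,0,0],"twist":[0,0,0],"gripper":0}]}}

```text
time_s: 19.75
tool_pos: [598.2, 15.1, 115.0]
tool_rot: [-0.002, 0.652, 0.758, -0.001]
force: [-11.3, -1.8, 5.2]
opening: 7.2
gripper_force: 61.1
```

{"name": "drive_tool", "arguments": {"rows": [{"translation":[-0.05,-0.0075,-0.03],"twist":[0,0,0],"gripper":0},{"translation":[0,0,0],"twist":[0,0,0],"gripper":0},{"translation":[0,0,0],"twist":[0,0,0],"gripper":0.35},{"translation":[0,0,0],"twist":[0,0,0],"gripper":0.35},{"translation":[0,0,0],"twist":[0,0,0],"gripper":0.35},{"translation":[0,0,0],"twist":[0,0,0],"gripper":0.35}]}}

```text
time_s: 20.35
tool_pos: [597.8, 15.1, 114.2]
tool_rot: [0.0, 0.652, 0.758, 0.0]
force: [0.6, 0.1, -0.0]
opening: 30.2
gripper_force: 0.0
```

{"name": "drive_tool", "arguments": {"rows": [{"translation":[0,0,0.4],"twist":[0,0,0],"gripper":0.35},{"translation":[0,0,0.6],"twist":[0,0,0],"gripper":0.35},{"translation":[0,0,0.8],"twist":[0,0,0],"gripper":0.35},{"translation":[-0.6,0,0.8],"twist":[0,0,0],"gripper":0.35},{"translation":[-0.8,0,0.6],"twist":[0,0,0],"gripper":0.35},{"translation":[-0.8,0,0],"twist":[0,0,0],"gripper":0.35},{"translation":[0,0,0],"twist":[0,0,0],"gripper":0.35}]}}

```text
time_s: 21.05
tool_pos: [484.3, 14.7, 274.8]
tool_rot: [-0.001, 0.652, 0.758, 0.002]
force: [-0.1, -0.3, -1.1]
opening: 29.9
gripper_force: 0.0
```

```bash
python3 - <<'E'
from h import *
browns("scene","pics/s12.png",100)
a=cv2.imread("pics/s12.png"); b=camera("side")[:,:,::-1]; w=camera("wrist")[:,:,::-1]
a=cv2.resize(a[190:310,225:375],None,fx=2.6,fy=2.6,interpolation=2); b=cv2.resize(b[170:290,240:390],None,fx=2.6,fy=2.6,interpolation=2)
cv2.imwrite("pics/c12.png",np.vstack([np.hstack([a,b]),np.hstack([cv2.resize(w,(390,288)),np.zeros((288,390,3),np.uint8)])]))
E
```

```text
scene [332 209  17  13 182] [340. 215.] [640.9 132.1 100. ] [ 56.2 109. ]
scene [311 236  17  14  97] [317.6 241. ] [651.6  25.9 100. ] [51.1  2.4]
scene [285 266  21  17 283] [295.  274.1] [673.9 -84.8 100. ] [  56.6 -110.4]
```

View pics/c12.png

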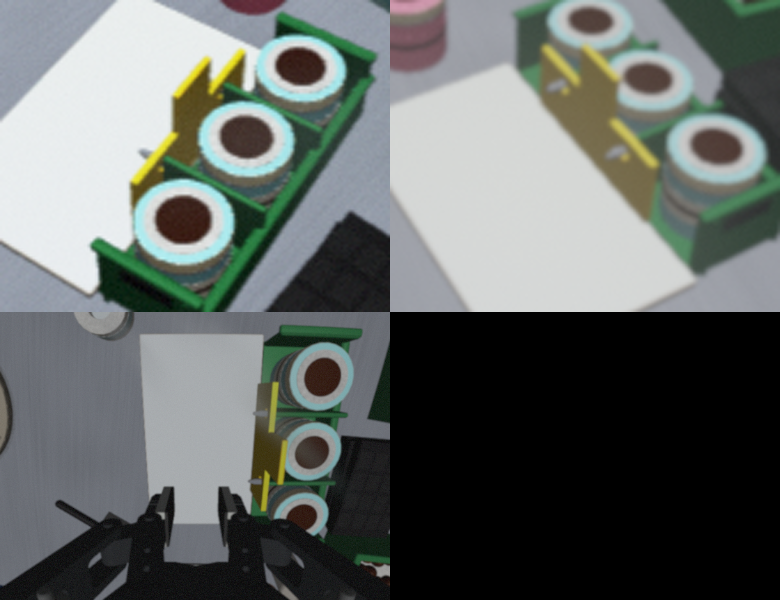

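```bash
cat > v.py <<'E'
from h import *
for n,roi in(("scene",(225,375,190,310)),("side",(240,390,170,290)),("wrist",(300,430,60,300))):
    m=camera_model(n); im=camera(n)[:,:,::-1]; hsv=cv2.cvtColor(im.copy(),cv2.COLOR_BGR2HSV).astype(int); H,S,V=hsv[...,0],hsv[...,1],hsv[...,2]
    k=np.zeros(H.shape,bool); k[roi[2]:roi[3],roi[0]:roi[1]]=1
    for st,c,l in blobs((H>18)&(H<38)&(S>100)&(V>150)&k,12): print(n,st,"tabz",cr(onz(m,c,150.5)[0]),"platez",cr(onz(m,c,95.5)[0]))
E
python3 v.py
```

```text
scene [305 209  14  17  63] tabz [18.3 23.4] platez [-5.  66.1]
scene [292 212  14  16  59] tabz [-4.4 -0.5] platez [-29.3  40.5]
scene [275 240  18  21  82] tabz [ 18.4 -98.5] platez [ -4.9 -64.7]
side [299 188  14  15  64] tabz [-39.7  15. ] platez [-3.8 67.7]
side [314 188  14  13  50] tabz [-5.6  1.1] platez [33.1 52.7]
side [325 216  18  18  84] tabz [ -39.6 -105. ] platez [ -3.7 -62.4]
wrist [387 101  12  72 465] tabz [-22.8  71.6] platez [-4.3 68.1]
wrist [399 187  13  63 401] tabz [-4.6  1.7] platez [ 17.6 -16.2]
wrist [375 232  11  57 327] tabz [-22.7 -39.1] platez [ -4.2 -65.5]
```

The gate is upright and centred (tab at x ≈ -4.6, plate at x ≈ -4.3). The tins are seated and the robot is clear, so I'm handing in.

```bash
python3 -c "
from rig import *
print(sign_off())"
```

```text
the job is handed in; nothing more can be done
None
```

The job is handed in at about 21 s of the 72 s allowed: both loose tins stand against the rear wall in the left and right bays, and the gate hangs on both pegs against the dividers, tab up, with the gripper open and clear; the hand-in call returned no verdict.

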